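Find the rubbing magnet of a crank generator by feel and press it home

TASK

One of the eight magnets in the red rotor of the hand-cranked generator has crept up out of its pocket and rubs on the coil bridge once a turn. Turn the crank slowly by its knob and feel for where the drag rises to find which magnet it is, turn that one out from under the bridge, and press it down gently until it is fully home. Press no other magnet, keep off the coil bridge, and leave the tools and the tray where they lie.

Things in the scene. Friction and masses are not known exactly. Their poses are not given: they have to be found in the camera images.
- frame: Hand-cranked generator, fixed: a 270 mm square plywood board with a black printed frame, at any yaw; origin at the board's centre on the table, x towards the coil bridge. It carries a level red rotor 180 mm across and 12 mm thick on an upright axle, with no stops; it turns either way against a slight even drag of under 1 N at the crank knob.
- axle (a point): Centre of the rotor: on the axle, level with the rotor's flat red top face, 46 mm above the table. Eight bright round magnets 18 mm across, all alike to look at, sit in the rim (57 to 90 mm out) evenly spaced (45 degrees) on a circle of 74 mm radius about this point. Well seated ones stand 0.5 to 1.2 mm above the red face.
- gap (a point): Fixed point at the level of the red face right under the middle of the coil bridge, 74 mm from the axle. The raised magnet rubs while its centre is within about 22 mm of here; drag at the knob then rises by 8 to 20 N, more on the way in than on the way out, so it is best felt from both sides and the middle taken.
- bridge: Coil bridge: a black springy arm 34 mm wide with a copper coil on top, reaching in over the rim from a foot outside it, 56 to 120 mm from the axle. Its rounded underside is 1.6 mm above the red face, its top (the coil) 20 mm above it. Origin at the generator's centre on the table, x pointing outwards along the arm.
- crank_knob (a point): Centre of the black crank knob: upright, round, 20 mm across, 24 mm tall, spinning on its own pin 36 mm out from the axle, 92 mm above the table. The rotor turns with the crank, angle for angle. The knob's place relative to the raised magnet differs each time, but is never within 45 degrees of it.
- crank (a joint): Angle of the crank and rotor about the axle, in rad: 0 with the knob in line with the coil bridge, growing counter-clockwise seen from above; no limits.
- magnet (a joint): How far the raised magnet stands out of its pocket, in m: 0 is fully home (then 0.8 mm above the red face), 0.0022 to 0.0026 as found. It says nothing of where on the rotor the magnet is. A stiff press fit: it takes about 17 N straight down to move it, and it stops hard when home.
- hex_key: Green L-shaped hex key, 100 mm long, lying on the table; origin under the middle of its long leg. Bystander.
- pliers: Small pliers with blue grips, 130 mm long, lying on the table; origin under the pivot. Bystander.
- screw_tray: Red divided tray, 120 x 90 x 30 mm, on the table; origin under its centre. Bystander.

How it is judged (in metres and radians):
On the way, in this order (a step that is already met when the one before it is completed fails the run):
1. the rotor has been turned so that the raised magnet rubs on the coil bridge (contact force between bridge and anything else above 1.5 N), for 0.05 s.
2. the raised magnet is fully home (value of joint magnet below 0.0006 m), for 0.2 s.
At the end, for the whole second after the job is handed in: The raised magnet is fully home in its pocket (within 0.6 mm) and the rotor stands still (value of joint magnet below 0.0006 m and velocity of joint crank between -0.05 and 0.05 rad/s); the robot touches nothing.
It fails at once if another magnet was pressed on (over 3 N) (contact force between anything else and sound_magnets above 3 N).
It fails at once if the rotor or a magnet was pressed with more than 40 N (contact force between the fingers and rotor above 40 N).
It fails at once if the robot pushed on the coil bridge (over 1.5 N) (contact force between any of the fingers, the arm and bridge above 1.5 N).
It fails at once if the crank was spun fast (over 4 rad/s) (velocity of joint crank above 4 rad/s or velocity of joint crank below -4 rad/s).
It fails at once if the hex key, pliers or tray was shifted by more than 15 mm (distance of any of hex_key, pliers, screw_tray from where it was at the start of the episode above 0.015 m).
It also fails if it takes over 70 s, if anything falls off the work surface, if the arm or the gripper's body presses on something with over 40 N, if the wrist force passes 120 N, or if a joint passes its speed limit or range.

ROBOT

A 7-joint arm with a two-finger parallel gripper is mounted at the origin on the work surface. World frame = base frame: x ahead of the robot, y to its left, z up, the work surface at z = 0. Lengths are in mm, angles in degrees, forces in N, time in s.
With the tool pointing down it reaches from about 425 to 1025 mm from the base axis. Payload 3.6 kg.
Tool frame: the origin (TCP) lies at the very end of the fingers, on their centre line; the grasp point (between the pads) lies behind it (robot.hold_point_z is the z of the grasp point in the tool frame, in mm); z points along the fingers, y is the line along which they close (so a half turn about z gives the same grasp; the last joint's range is limited). The gripper opens to 85 mm and grips with 20 to 120 N. Pads are 22 mm wide; open, the fingers measure 114 mm over their backs; the gripper's body (76 mm by 85 mm) begins 54 mm behind the grasp point. The pads swing forward as they close: fully open they stand 13 mm farther back than shut.
Start: joints at [-75.315, 33.873, 2.773, 92.16, -1.908, 54.013, -1.931], TCP at [248.46, 681.1, 231.302] pointing down, gripper open.
Joint ranges: [-153.93, 153.93], [-27.13, 128.08], [-72.61, 78.16], [10.71, 143.7], [-87.88, 267.88], [4.46, 118.87], [-176.78, 176.78]. Speed limits (degrees/s): [147.25, 147.25, 180, 180, 180, 180, 180].

INTERFACE

Orientations are given as a 3x3 rotation matrix whose columns are the frame's x, y, z axes.
In Python, from workcell import robot gives the robot as it stands. The module is installed in compiled form; this text tells all that it offers.
- The arm moves only by the tool move_arm, never from a script. Its argument "commands" is a list of rows, each an object of numbers: "gripper": the opening, from -1 (shut) to 1 (fully open), so that 0 is half open; "tx", "ty", "tz": the shift along the world's x, y, z in units of 250 mm (1.0 is 250 mm); "rx", "ry", "rz": the turn, a rotation vector about the world's x, y, z in units of 90 degrees (1.0 is 90 degrees). In form: [{"gripper": .., "tx": .., "ty": .., "tz": .., "rx": .., "ry": .., "rz": ..}, ...]. A call has 1 to 20 rows; each row is the pose to reach, as a shift and turn from the pose commanded when the call began; what a row does not reach only later rows make up. A row lasts 1/8 s, in which the tool goes at most 62.5 mm and 10.7 degrees, less where a joint would pass 70% of its speed; a pose out of reach is approached as far as the arm can. A call with a number of a shift or a turn outside -1 to 1 is refused whole. A call with a gripper value outside its range is refused whole. The fingers move at their own pace and stop on an object; "force" is the grip in N (left out, the last holds). Time passes only in rows, so rows that repeat a pose let the fingers close. It gives the time, the measured TCP pose, the force, the opening and the grip force at its end, in the units of the state.
- robot.read_state(): the state, without advancing time (a new reading comes with each control period).
- robot.snapshot(name): name is "side" or "top"; returns a dict with "frame" (400x640x3 uint8, red, green, blue), "range_z" (400x640 float32, mm along the optical axis (not along the pixel's ray), 0 where there is no reading), "fx", "fy", "cx", "cy" (pixels), "k1" (the pictures are not rectified: a ray, as slopes to the right and down, at radius r is drawn at 1 + k1 r^2 times it, then the intrinsics apply), "rvec" (rotation vector, rad) and "tvec" (3), from world to camera coordinates, as OpenCV has them. Camera axes: x right, y down, z forward; pixel columns grow to the right and rows downward; lengths in mm; the calibration is good to about 2 mm. A picture is of the moment at which its call begins.
- robot.finish_job(): hands the job in; it is judged then, once.
The state is a dict: "time_s": time; "joints": joint angles; "joint_velocities": joint speeds; "joint_torque": joint torques, N m; "tool_pos": TCP position; "eef_rot": TCP orientation; "contact_force": force on the tool from outside, world axes, zero at the start; "moment": the same for the moment, N m; "gripper_width": opening from 0.0 (shut) to 1.0 (fully open); "grip_force": force on a finger pad.
Only numpy, scipy, OpenCV 4.12 (cv2) and the standard library are available. Lean on these libraries where they do the work, as an engineer would, in place of code of your own. Each camera call takes 0.05 s, during which the arm holds its last target. There are 200 camera calls.

## Working session

There is one attempt and no reset: what is moved stays moved. The work goes in short steps, Python scripts to look and compute and a tool call to move; the robot and the scene stay as the last step left them, time stands still between calls to the robot, and variables do not carry over. Pictures are saved under pics/ and viewed, at most 10 in all, crops included, and the job is handed in when it is done.

Besides the shell and the picture viewer there is one more tool, called after "Call:" in YAML: its name, and indented under it one key for each argument. move_arm: Moves the arm, as the interface text tells. Shifts and turns lie within -1 to 1; 1 stands for 250 mm of shift or 90 degrees of turn. Its arguments: {"type":"object","properties":{"commands":{"type":"array"},"force":{"type":"number"}},"required":["commands"]}

```bash
mkdir -p pics; cat > h.py <<'E'
import numpy as np, cv2
from workcell import robot
def snap(n):
    s=robot.snapshot(n); np.savez('%s.npz'%n,**s); return s
def load(n): return np.load('%s.npz'%n)
def ray(s,u,v):
    R=cv2.Rodrigues(np.array(s['rvec'],float))[0]; t=np.array(s['tvec'],float).ravel()
    xd=(u-s['cx'])/s['fx']; yd=(v-s['cy'])/s['fy']; x,y=xd,yd
    for _ in range(20):
        f=1+float(s['k1'])*(x*x+y*y); x,y=xd/f,yd/f
    return -R.T@t, R.T@np.array([x,y,1.0])
def at_z(s,u,v,z):
    o,d=ray(s,u,v); return o+d*(z-o[2])/d[2]
def at_r(s,u,v):
    o,d=ray(s,u,v); return o+d*float(s['range_z'][int(v),int(u)])
def proj(s,P):
    R=cv2.Rodrigues(np.array(s['rvec'],float))[0]; p=R@np.array(P,float)+np.array(s['tvec'],float).ravel()
    x,y=p[:2]/p[2]; f=1+float(s['k1'])*(x*x+y*y)
    return float(s['fx']*x*f+s['cx']),float(s['fy']*y*f+s['cy'])
E
python3 - <<'E'
from h import *
for n in('top','side'):
    s=snap(n); cv2.imwrite('pics/%s0.png'%n,s['frame'][:,:,::-1]); print(n,s['fx'],s['k1'],ray(s,320,200))
r=robot.read_state(); print({k:np.round(v,3).tolist() for k,v in r.items()}, robot.hold_point_z)
E
```

```text
top 499.0795810098274 0.009871136077884816 (array([ 377.34581597,   36.65497719, 1253.97248118]), array([ 0.14913177,  0.04070979, -0.98804118]))
side 511.68517453842026 -0.05686922812487043 (array([518.01422037, 914.51633889, 932.48407331]), array([ 0.04729742, -0.70732132, -0.70550072]))
{'time_s': 0.1, 'joints': [-75.317, 33.922, 2.769, 92.227, -1.907, 54.012, -1.931], 'joint_velocities': [-0.066, -0.138, -0.022, -0.111, 0.048, -0.093, 0.038], 'joint_torque': [0.004, -55.0, 1.553, -19.882, 0.01, 0.004, -0.0], 'tool_pos': [248.199, 680.416, 230.25], 'eef_rot': [[-0.939, 0.343, -0.001], [0.343, 0.939, -0.002], [-0.0, -0.002, -1.0]], 'contact_force': [0.366, 0.638, 0.341], 'moment': [-0.012, 0.008, 0.017], 'grip_force': 0.0, 'gripper_width': 0.999} -18.700000000000003
```

View pics/top0.png

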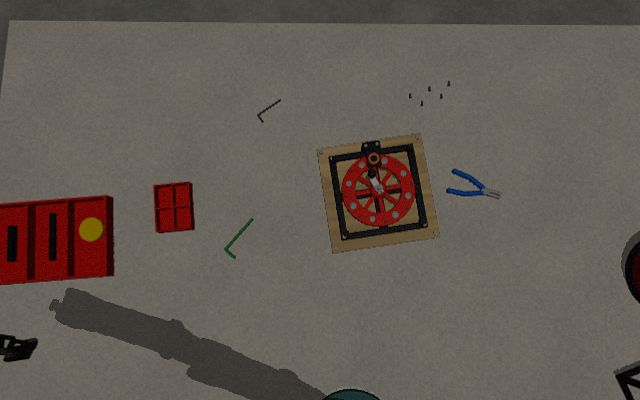

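View pics/side0.png

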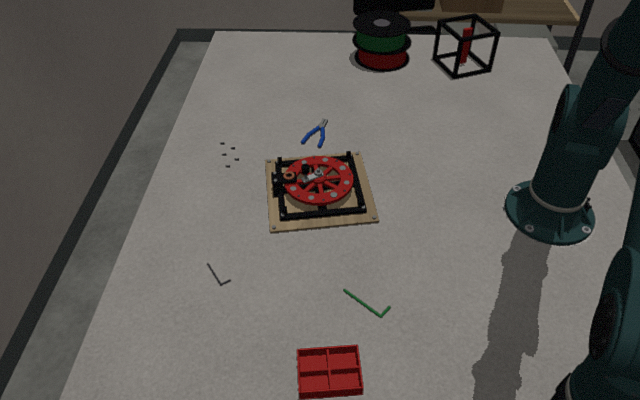

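The top view shows the generator around (379,190), with its bridge at (372,155) and its knob near (372,173). The side view shows it around (320,182), with the bridge on the left. I'll enlarge both.

```bash
python3 - <<'E'
from h import *
s=load('top'); a=cv2.resize(s['frame'][125:225,325:425],None,fx=6,fy=6,interpolation=cv2.INTER_CUBIC)[:,:,::-1]
cv2.imwrite('pics/topc.png',a)
s=load('side'); a=cv2.resize(s['frame'][145:225,265:375],None,fx=7,fy=7,interpolation=cv2.INTER_CUBIC)[:,:,::-1]
cv2.imwrite('pics/sidec.png',a)
# red rotor mask ellipse fits
for n,(u0,v0,u1,v1) in dict(top=(325,125,430,250),side=(265,145,380,225)).items():
    s=load(n); f=s['frame'].astype(int); m=((f[:,:,0]>100)&(f[:,:,1]<70)).astype('uint8'); k=np.zeros_like(m);k[v0:v1,u0:u1]=m[v0:v1,u0:u1]
    p=np.argwhere(k)[:,::-1].astype(np.float64)
    q=np.array([at_z(s,u,v,46)[:2] for u,v in p])
    h=cv2.convexHull(q.astype(np.float32)); c,r=cv2.minEnclosingCircle(h); print(n,len(p),c,r)
    for z in (46,): print(np.median([at_r(s,u,v)[2] for u,v in p.astype(int)]))
    np.save(n+'c.npy',c)
E
```

```text
top 2347 (590.3549194335938, -56.031558990478516) 90.5905990600586
45.47596598308792
side 1383 (587.059814453125, -55.048919677734375) 89.13614654541016
45.50558154895964
```

View pics/topc.png

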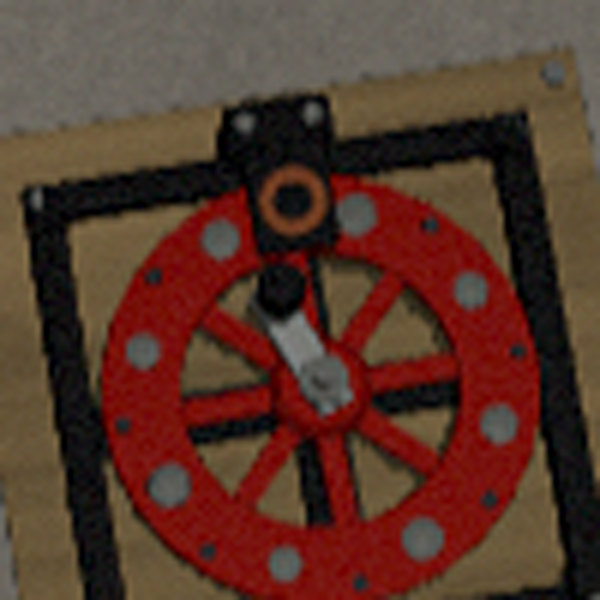

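View pics/sidec.png

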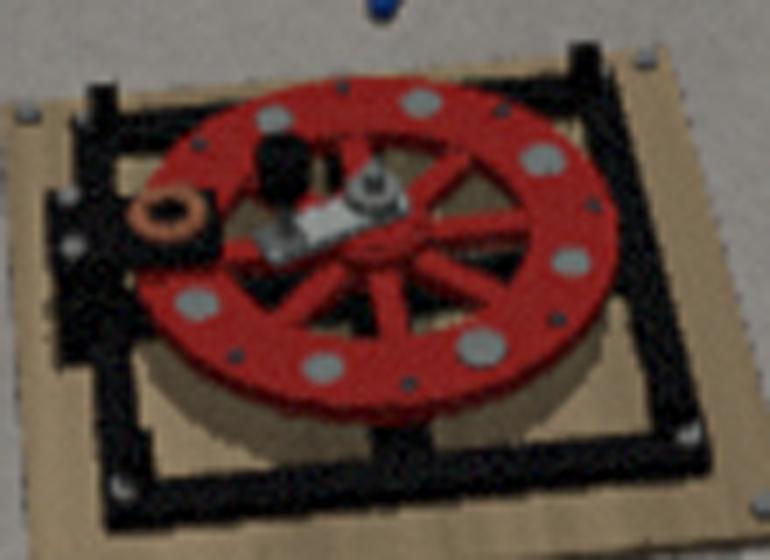

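The enlarged crops show all eight magnets, so the bridge sits between two of them (220,240) and (357,214). The coil is at (293,200), the knob top at (282,287) and the board corners are visible. Next I'll compute the angles.

```bash
python3 - <<'E'
from h import *
s=load('top'); g=lambda U,V,z:at_z(s,325+(U+.5)/6-.5,125+(V+.5)/6-.5,z)
M=[(220,240),(357,214),(471,290),(499,424),(424,537),(285,563),(168,484),(143,352)]
P=np.array([g(*m,47)[:2] for m in M]); c=P.mean(0); print('c',c,np.hypot(*(P-c).T))
th=np.degrees(np.arctan2(*(P-c).T[::-1])); print(th.round(1)); rel=(th+45*np.arange(8)); print(((rel-rel[0]+180)%360-180+rel[0]).round(1))
for n,(U,V,z) in dict(coil=(293,200,66),knob=(282,287,104),footL=(244,122,50),footR=(313,110,50),cornerL=(36,198,20),cornerR=(522,120,20),hub=(323,378,80)).items():
    p=g(U,V,z)[:2]; d=p-c; print(n,p.round(1),np.hypot(*d).round(1),np.degrees(np.arctan2(d[1],d[0])).round(1), at_r(s,325+(U+.5)/6-.5,125+(V+.5)/6-.5).round(1))
s=load('side'); g=lambda U,V,z:at_z(s,265+(U+.5)/7-.5,145+(V+.5)/7-.5,z)
M=[(196,304),(274,120),(421,101),(543,160),(571,262),(482,347),(323,368)]
P2=np.array([g(*m,47)[:2] for m in M]); print('side'); print(P2.round(1)); print(P.round(1))
print('knob',g(284,143,104), at_r(s,265+284/7,145+145/7)); print('coil',g(167,212,66))
# board edge fit via dark frame? outer plywood
E
```

```text
c [589.09469386 -55.09081258] [73.68096007 74.00497105 73.83819822 73.69099509 73.8919425  73.7501528
 74.05909936 73.85632113]
[  34.5  -11.2  -55.8 -100.9 -145.3  169.1  123.7   79.6]
[34.5 33.8 34.2 34.1 34.7 34.1 33.7 34.6]
coil [662.6 -41.9] 74.7 10.1 [664.1 -42.3  59.8]
knob [618.6 -35.4] 35.4 33.7 [618.8 -35.5 103.1]
footL [699.1 -22.5] 114.7 16.5 [695.5 -21.9  63.5]
footR [704.6 -50.9] 115.6 2.1 [701.5 -50.1  61.7]
cornerL [672.8  63.3] 145.0 54.7 [672.5  63.3  21.2]
cornerR [ 709.8 -141.1] 148.2 -35.5 [ 708.8 -140.6   23.5]
hub [587.  -53.5] 2.6 141.9 [587.4 -53.6  77.8]
side
[[ 648.5  -13.3]
 [ 628.2 -115.5]
 [ 573.  -128.7]
 [ 525.7  -96.3]
 [ 514.3  -40.6]
 [ 545.2    4.9]
 [ 600.8   17.6]]
[[ 649.8  -13.4]
 [ 661.7  -69.5]
 [ 630.6 -116.2]
 [ 575.2 -127.5]
 [ 528.3  -97.2]
 [ 516.7  -41.2]
 [ 548.     6.6]
 [ 602.4   17.6]]
knob [616.62020549 -36.92223359 104.        ] [615.76706895 -38.17745096 100.60266395]
coil [660.60420161 -41.12613425  66.        ]
```

Results: axle ≈ (588.5, -55.3), bridge at 10°, knob ≈ (618, -36) with its top at 104, and magnets at 34.2° + 45k. The sizes match those given (74 mm circle, 35 mm crank). I'll now move over the knob.

Call:
move_arm:
  commands:
    - {"tx": 0.12, "ty": -0.2}
    - {"tx": 0.24, "ty": -0.4}
    - {"tx": 0.36, "ty": -0.6}
    - {"tx": 0.46, "ty": -0.8}
    - {"tx": 0.5, "ty": -0.956}
    - {"tx": 0.5, "ty": -0.956}

```text
schema error: expected keys gripper, tx, ty, tz, rx, ry, rz
```

Call:
move_arm:
  commands:
    - {"tx": 0.12, "ty": -0.2}
    - {"tx": 0.24, "ty": -0.4}
    - {"tx": 0.36, "ty": -0.6}
    - {"tx": 0.46, "ty": -0.8}
    - {"tx": 0.5, "ty": -0.956}
    - {"tx": 0.5, "ty": -0.956}

```text
schema error: expected keys gripper, tx, ty, tz, rx, ry, rz
```

Call:
move_arm:
  commands:
    - {"tx": 0.12, "ty": -0.2}
    - {"tx": 0.24, "ty": -0.4}
    - {"tx": 0.36, "ty": -0.6}
    - {"tx": 0.46, "ty": -0.8}
    - {"tx": 0.478, "ty": -0.956}
    - {"tx": 0.478, "ty": -0.956}
    - {"tx": 0.478, "ty": -0.956}

```text
schema error: expected keys gripper, tx, ty, tz, rx, ry, rz
```

Call:
move_arm:
  commands:
    - {"gripper": 1, "tx": 0.25, "ty": -0.478, "tz": 0, "rx": 0, "ry": 0, "rz": 0}
    - {"gripper": 1, "tx": 0.25, "ty": -0.478, "tz": 0, "rx": 0, "ry": 0, "rz": 0}
    - {"gripper": 1, "tx": 0.5, "ty": -0.956, "tz": 0, "rx": 0, "ry": 0, "rz": 0}
    - {"gripper": 1, "tx": 0.5, "ty": -0.956, "tz": 0, "rx": 0, "ry": 0, "rz": 0}
    - {"gripper": 1, "tx": 0.5, "ty": -0.956, "tz": 0, "rx": 0, "ry": 0, "rz": 0}

```text
time_s: 0.72
tool_pos: [376.0, 436.6, 231.0]
eef_rot: [[-0.937, 0.349, 0.0], [0.349, 0.937, -0.003], [-0.001, -0.003, -1.0]]
contact_force: [0.6, 0.0, 0.1]
gripper_width: 1.0
grip_force: 0.0
```

Call:
move_arm:
  commands:
    - {"gripper": 1, "tx": 0.25, "ty": -0.478, "tz": 0, "rx": 0, "ry": 0, "rz": 0}
    - {"gripper": 1, "tx": 0.25, "ty": -0.478, "tz": 0, "rx": 0, "ry": 0, "rz": 0}
    - {"gripper": 1, "tx": 0.5, "ty": -0.956, "tz": 0, "rx": 0, "ry": 0, "rz": 0}
    - {"gripper": 1, "tx": 0.5, "ty": -0.956, "tz": 0, "rx": 0, "ry": 0, "rz": 0}
    - {"gripper": 1, "tx": 0.5, "ty": -0.956, "tz": 0, "rx": 0, "ry": 0, "rz": 0}

```text
time_s: 1.35
tool_pos: [500.2, 198.9, 231.3]
eef_rot: [[-0.937, 0.348, 0.001], [0.348, 0.937, -0.002], [-0.001, -0.001, -1.0]]
contact_force: [0.5, 0.8, 0.4]
gripper_width: 1.0
grip_force: 0.0
```

Call:
move_arm:
  commands:
    - {"gripper": 1, "tx": 0.25, "ty": -0.478, "tz": 0, "rx": 0, "ry": 0, "rz": 0}
    - {"gripper": 1, "tx": 0.25, "ty": -0.478, "tz": 0, "rx": 0, "ry": 0, "rz": 0}
    - {"gripper": 1, "tx": 0.478, "ty": -0.956, "tz": 0, "rx": 0, "ry": 0, "rz": 0}
    - {"gripper": 1, "tx": 0.478, "ty": -0.956, "tz": 0, "rx": 0, "ry": 0, "rz": 0}
    - {"gripper": 1, "tx": 0.478, "ty": -0.956, "tz": 0, "rx": 0, "ry": 0, "rz": 0}
    - {"gripper": 1, "tx": 0.478, "ty": -0.956, "tz": 0, "rx": 0, "ry": 0, "rz": 0}
    - {"gripper": 1, "tx": 0.478, "ty": -0.956, "tz": 0, "rx": 0, "ry": 0, "rz": 0}
    - {"gripper": 1, "tx": 0.478, "ty": -0.956, "tz": 0, "rx": 0, "ry": 0, "rz": 0}

```text
time_s: 2.35
tool_pos: [617.4, -33.0, 231.2]
eef_rot: [[-0.941, 0.339, -0.001], [0.339, 0.941, 0.001], [0.001, 0.001, -1.0]]
contact_force: [-0.1, 0.3, -0.5]
gripper_width: 1.002
grip_force: 0.0
```

Call:
move_arm:
  commands:
    - {"gripper": 1, "tx": 0, "ty": 0, "tz": -0.2, "rx": 0, "ry": 0, "rz": 0}
    - {"gripper": 1, "tx": 0, "ty": 0, "tz": -0.35, "rx": 0, "ry": 0, "rz": 0}
    - {"gripper": 1, "tx": 0, "ty": 0, "tz": -0.47, "rx": 0, "ry": 0, "rz": 0}
    - {"gripper": 1, "tx": 0, "ty": 0, "tz": -0.54, "rx": 0, "ry": 0, "rz": 0}
    - {"gripper": 1, "tx": 0, "ty": 0, "tz": -0.54, "rx": 0, "ry": 0, "rz": 0}

```text
time_s: 2.98
tool_pos: [617.1, -34.9, 95.4]
eef_rot: [[-0.94, 0.341, -0.002], [0.341, 0.94, 0.0], [0.002, -0.0, -1.0]]
contact_force: [0.1, 0.3, 0.5]
gripper_width: 0.998
grip_force: 0.0
```

```bash
python3 - <<'E'
from h import *
r=robot.read_state(); print(r['tool_pos'])
s=snap('side'); u,v=proj(s,[618,-36,104]); print(u,v)
a=s['frame'][120:220,240:380]; cv2.imwrite('pics/side1.png',cv2.resize(a,None,fx=5,fy=5,interpolation=cv2.INTER_CUBIC)[:,:,::-1])
E
```

```text
[617.13760793 -34.93505645  95.41015099]
304.5572291295309 165.23176705778747
```

View pics/side1.png

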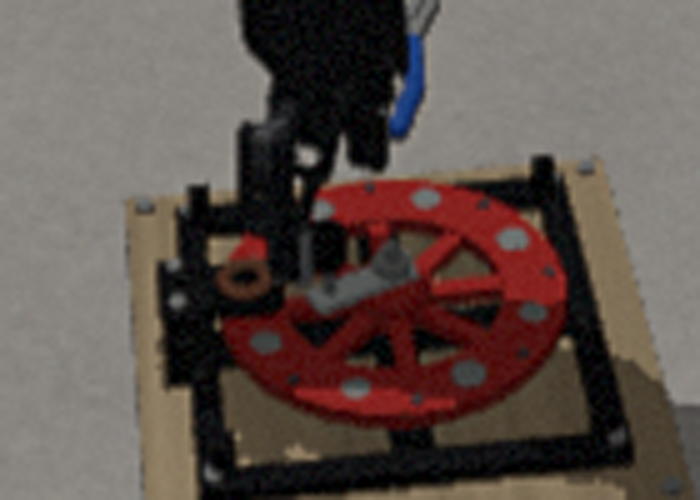

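The knob (crop 328,243) lies between the open fingers. Next I lower and grip it.

Call:
move_arm:
  commands:
    - {"gripper": 1, "tx": 0, "ty": 0, "tz": -0.05, "rx": 0, "ry": 0, "rz": 0}
    - {"gripper": 1, "tx": 0, "ty": 0, "tz": -0.05, "rx": 0, "ry": 0, "rz": 0}
    - {"gripper": -1, "tx": 0, "ty": 0, "tz": -0.05, "rx": 0, "ry": 0, "rz": 0}
    - {"gripper": -1, "tx": 0, "ty": 0, "tz": -0.05, "rx": 0, "ry": 0, "rz": 0}
    - {"gripper": -1, "tx": 0, "ty": 0, "tz": -0.05, "rx": 0, "ry": 0, "rz": 0}
    - {"gripper": -1, "tx": 0, "ty": 0, "tz": -0.05, "rx": 0, "ry": 0, "rz": 0}
    - {"gripper": -1, "tx": 0, "ty": 0, "tz": -0.05, "rx": 0, "ry": 0, "rz": 0}
    - {"gripper": -1, "tx": 0, "ty": 0, "tz": -0.05, "rx": 0, "ry": 0, "rz": 0}
  force: 40

```text
time_s: 4.03
tool_pos: [618.2, -35.8, 84.1]
eef_rot: [[-0.939, 0.343, 0.001], [0.343, 0.939, 0.0], [-0.0, 0.0, -1.0]]
contact_force: [-0.5, 1.1, 3.1]
gripper_width: 0.212
grip_force: 39.3
```

```bash
python3 - <<'E'
import numpy as np
c=np.array([588.4,-55.3]);b=10
# waypoints of circle from knob world angle 33.5, increments per 9 deg, in units
p=lambda a:36*np.array([np.cos(np.radians(a)),np.sin(np.radians(a))])
a0=33.5
for i in range(0,360,18):
    d1=(p(a0+i+9)-p(a0+i))/250;d2=(p(a0+i+18)-p(a0+i))/250
    print(i+18,'crank',round(a0+i+18-b,1),d1.round(4),d2.round(4))
E
```

```text
18 crank 41.5 [-0.0139  0.0178] [-0.0304  0.0332]
36 crank 59.5 [-0.0187  0.0126] [-0.0392  0.0222]
54 crank 77.5 [-0.0217  0.0062] [-0.0441  0.009 ]
72 crank 95.5 [-0.0226 -0.0008] [-0.0448 -0.0051]
90 crank 113.5 [-0.0212 -0.0077] [-0.041  -0.0187]
108 crank 131.5 [-0.0178 -0.0139] [-0.0332 -0.0304]
126 crank 149.5 [-0.0126 -0.0187] [-0.0222 -0.0392]
144 crank 167.5 [-0.0062 -0.0217] [-0.009  -0.0441]
162 crank 185.5 [ 0.0008 -0.0226] [ 0.0051 -0.0448]
180 crank 203.5 [ 0.0077 -0.0212] [ 0.0187 -0.041 ]
198 crank 221.5 [ 0.0139 -0.0178] [ 0.0304 -0.0332]
216 crank 239.5 [ 0.0187 -0.0126] [ 0.0392 -0.0222]
234 crank 257.5 [ 0.0217 -0.0062] [ 0.0441 -0.009 ]
252 crank 275.5 [0.0226 0.0008] [0.0448 0.0051]
270 crank 293.5 [0.0212 0.0077] [0.041  0.0187]
288 crank 311.5 [0.0178 0.0139] [0.0332 0.0304]
306 crank 329.5 [0.0126 0.0187] [0.0222 0.0392]
324 crank 347.5 [0.0062 0.0217] [0.009  0.0441]
342 crank 365.5 [-0.0008  0.0226] [-0.0051  0.0448]
360 crank 383.5 [-0.0077  0.0212] [-0.0187  0.041 ]
```

Call:
move_arm:
  commands:
    - {"gripper": -1, "tx": -0.0139, "ty": 0.0178, "tz": 0, "rx": 0, "ry": 0, "rz": 0}
    - {"gripper": -1, "tx": -0.0304, "ty": 0.0332, "tz": 0, "rx": 0, "ry": 0, "rz": 0}

```text
time_s: 4.28
tool_pos: [610.7, -27.3, 84.1]
eef_rot: [[-0.939, 0.343, 0.001], [0.343, 0.939, -0.0], [-0.001, 0.0, -1.0]]
contact_force: [0.8, -0.2, 3.2]
gripper_width: 0.211
grip_force: 39.4
```

Call:
move_arm:
  commands:
    - {"gripper": -1, "tx": -0.0187, "ty": 0.0126, "tz": 0, "rx": 0, "ry": 0, "rz": 0}
    - {"gripper": -1, "tx": -0.0392, "ty": 0.0222, "tz": 0, "rx": 0, "ry": 0, "rz": 0}

```text
time_s: 4.53
tool_pos: [600.6, -21.3, 84.1]
eef_rot: [[-0.94, 0.342, 0.001], [0.342, 0.94, 0.0], [-0.001, 0.001, -1.0]]
contact_force: [0.1, -0.3, 3.2]
gripper_width: 0.212
grip_force: 39.5
```

Call:
move_arm:
  commands:
    - {"gripper": -1, "tx": -0.0217, "ty": 0.0062, "tz": 0, "rx": 0, "ry": 0, "rz": 0}
    - {"gripper": -1, "tx": -0.0441, "ty": 0.009, "tz": 0, "rx": 0, "ry": 0, "rz": 0}

```text
time_s: 4.78
tool_pos: [589.4, -19.1, 84.0]
eef_rot: [[-0.94, 0.342, 0.001], [0.342, 0.94, 0.001], [-0.0, 0.001, -1.0]]
contact_force: [1.0, 1.2, 4.3]
gripper_width: 0.213
grip_force: 39.6
```

Call:
move_arm:
  commands:
    - {"gripper": -1, "tx": -0.0226, "ty": -0.0008, "tz": 0, "rx": 0, "ry": 0, "rz": 0}
    - {"gripper": -1, "tx": -0.0448, "ty": -0.0051, "tz": 0, "rx": 0, "ry": 0, "rz": 0}

```text
time_s: 5.03
tool_pos: [577.9, -20.4, 84.0]
eef_rot: [[-0.94, 0.342, -0.0], [0.342, 0.94, 0.001], [0.0, 0.001, -1.0]]
contact_force: [0.2, 2.6, 6.1]
gripper_width: 0.213
grip_force: 39.7
```

Call:
move_arm:
  commands:
    - {"gripper": -1, "tx": -0.0212, "ty": -0.0077, "tz": 0, "rx": 0, "ry": 0, "rz": 0}
    - {"gripper": -1, "tx": -0.041, "ty": -0.0187, "tz": 0, "rx": 0, "ry": 0, "rz": 0}

```text
time_s: 5.28
tool_pos: [567.2, -25.3, 84.0]
eef_rot: [[-0.94, 0.342, -0.001], [0.342, 0.94, 0.001], [0.001, 0.0, -1.0]]
contact_force: [0.7, 0.2, 6.0]
gripper_width: 0.211
grip_force: 39.7
```

Call:
move_arm:
  commands:
    - {"gripper": -1, "tx": -0.0178, "ty": -0.0139, "tz": 0, "rx": 0, "ry": 0, "rz": 0}
    - {"gripper": -1, "tx": -0.0332, "ty": -0.0304, "tz": 0, "rx": 0, "ry": 0, "rz": 0}

```text
time_s: 5.52
tool_pos: [558.8, -33.3, 83.9]
eef_rot: [[-0.939, 0.343, -0.001], [0.343, 0.939, 0.0], [0.001, -0.0, -1.0]]
contact_force: [0.8, 0.6, 6.8]
gripper_width: 0.217
grip_force: 39.7
```

Tracking is good and the drag is low through crank 131°. Continuing.

Call:
move_arm:
  commands:
    - {"gripper": -1, "tx": -0.0126, "ty": -0.0187, "tz": 0, "rx": 0, "ry": 0, "rz": 0}
    - {"gripper": -1, "tx": -0.0222, "ty": -0.0392, "tz": 0, "rx": 0, "ry": 0, "rz": 0}

```text
time_s: 5.78
tool_pos: [553.4, -43.3, 84.0]
eef_rot: [[-0.939, 0.343, -0.001], [0.343, 0.939, 0.0], [0.001, -0.0, -1.0]]
contact_force: [-0.0, 0.9, 5.3]
gripper_width: 0.212
grip_force: 39.7
```

Call:
move_arm:
  commands:
    - {"gripper": -1, "tx": -0.0062, "ty": -0.0217, "tz": 0, "rx": 0, "ry": 0, "rz": 0}
    - {"gripper": -1, "tx": -0.009, "ty": -0.0441, "tz": 0, "rx": 0, "ry": 0, "rz": 0}

```text
time_s: 6.02
tool_pos: [551.5, -54.4, 84.0]
eef_rot: [[-0.939, 0.343, -0.0], [0.343, 0.939, 0.0], [0.0, -0.0, -1.0]]
contact_force: [1.7, 0.8, 5.3]
gripper_width: 0.211
grip_force: 39.6
```

Call:
move_arm:
  commands:
    - {"gripper": -1, "tx": 0.0008, "ty": -0.0226, "tz": 0, "rx": 0, "ry": 0, "rz": 0}
    - {"gripper": -1, "tx": 0.0051, "ty": -0.0448, "tz": 0, "rx": 0, "ry": 0, "rz": 0}

```text
time_s: 6.28
tool_pos: [553.0, -65.6, 84.0]
eef_rot: [[-0.939, 0.343, 0.0], [0.343, 0.939, 0.0], [-0.0, 0.0, -1.0]]
contact_force: [-0.2, 2.1, 4.3]
gripper_width: 0.213
grip_force: 39.6
```

Call:
move_arm:
  commands:
    - {"gripper": -1, "tx": 0.0077, "ty": -0.0212, "tz": 0, "rx": 0, "ry": 0, "rz": 0}
    - {"gripper": -1, "tx": 0.0187, "ty": -0.041, "tz": 0, "rx": 0, "ry": 0, "rz": 0}

```text
time_s: 6.52
tool_pos: [557.9, -75.6, 84.0]
eef_rot: [[-0.939, 0.343, 0.0], [0.343, 0.939, 0.0], [-0.0, 0.0, -1.0]]
contact_force: [1.7, 1.4, 5.1]
gripper_width: 0.211
grip_force: 39.6
```

Call:
move_arm:
  commands:
    - {"gripper": -1, "tx": 0.0139, "ty": -0.0178, "tz": 0, "rx": 0, "ry": 0, "rz": 0}
    - {"gripper": -1, "tx": 0.0304, "ty": -0.0332, "tz": 0, "rx": 0, "ry": 0, "rz": 0}

```text
time_s: 6.78
tool_pos: [565.4, -83.6, 83.9]
eef_rot: [[-0.939, 0.343, -0.0], [0.343, 0.939, 0.001], [0.0, 0.001, -1.0]]
contact_force: [0.8, 1.6, 6.2]
gripper_width: 0.212
grip_force: 39.7
```

Call:
move_arm:
  commands:
    - {"gripper": -1, "tx": 0.0187, "ty": -0.0126, "tz": 0, "rx": 0, "ry": 0, "rz": 0}
    - {"gripper": -1, "tx": 0.0392, "ty": -0.0222, "tz": 0, "rx": 0, "ry": 0, "rz": 0}

```text
time_s: 7.02
tool_pos: [574.9, -88.9, 83.9]
eef_rot: [[-0.939, 0.343, -0.001], [0.343, 0.939, 0.001], [0.001, 0.001, -1.0]]
contact_force: [0.1, 1.7, 6.2]
gripper_width: 0.213
grip_force: 39.7
```

Call:
move_arm:
  commands:
    - {"gripper": -1, "tx": 0.0217, "ty": -0.0062, "tz": 0, "rx": 0, "ry": 0, "rz": 0}
    - {"gripper": -1, "tx": 0.0441, "ty": -0.009, "tz": 0, "rx": 0, "ry": 0, "rz": 0}

```text
time_s: 7.28
tool_pos: [584.8, -91.2, 83.8]
eef_rot: [[-0.939, 0.343, -0.003], [0.343, 0.939, 0.001], [0.004, -0.0, -1.0]]
contact_force: [-4.0, 1.1, 9.3]
gripper_width: 0.211
grip_force: 40.1
```

Call:
move_arm:
  commands:
    - {"gripper": -1, "tx": 0.0226, "ty": 0.0008, "tz": 0, "rx": 0, "ry": 0, "rz": 0}
    - {"gripper": -1, "tx": 0.0448, "ty": 0.0051, "tz": 0, "rx": 0, "ry": 0, "rz": 0}

```text
time_s: 7.52
tool_pos: [594.0, -90.8, 83.8]
eef_rot: [[-0.939, 0.343, -0.007], [0.343, 0.939, 0.001], [0.007, -0.002, -1.0]]
contact_force: [-3.6, 0.1, 9.9]
gripper_width: 0.216
grip_force: 40.1
```

Drag has appeared near crank 257–275°. I'll carry on past it, then come back to feel it from the other side.

Call:
move_arm:
  commands:
    - {"gripper": -1, "tx": 0.0113, "ty": 0.002, "tz": 0, "rx": 0, "ry": 0, "rz": 0}
    - {"gripper": -1, "tx": 0.0212, "ty": 0.0077, "tz": 0, "rx": 0, "ry": 0, "rz": 0}

```text
time_s: 7.78
tool_pos: [599.3, -89.4, 83.8]
eef_rot: [[-0.939, 0.344, -0.007], [0.344, 0.939, -0.0], [0.006, -0.003, -1.0]]
contact_force: [-3.8, -1.1, 10.5]
gripper_width: 0.215
grip_force: 40.1
```

Call:
move_arm:
  commands:
    - {"gripper": -1, "tx": 0.0105, "ty": 0.005, "tz": 0, "rx": 0, "ry": 0, "rz": 0}
    - {"gripper": -1, "tx": 0.0198, "ty": 0.011, "tz": 0, "rx": 0, "ry": 0, "rz": 0}

```text
time_s: 8.02
tool_pos: [606.5, -86.0, 83.9]
eef_rot: [[-0.939, 0.343, -0.002], [0.343, 0.939, 0.0], [0.002, -0.001, -1.0]]
contact_force: [-0.8, 0.9, 7.3]
gripper_width: 0.213
grip_force: 39.8
```

Call:
move_arm:
  commands:
    - {"gripper": -1, "tx": 0.0178, "ty": 0.0139, "tz": 0, "rx": 0, "ry": 0, "rz": 0}
    - {"gripper": -1, "tx": 0.0332, "ty": 0.0304, "tz": 0, "rx": 0, "ry": 0, "rz": 0}

```text
time_s: 8.28
tool_pos: [614.9, -78.9, 83.9]
eef_rot: [[-0.939, 0.344, -0.002], [0.344, 0.939, -0.0], [0.002, -0.001, -1.0]]
contact_force: [-0.5, 0.4, 6.8]
gripper_width: 0.216
grip_force: 39.8
```

Call:
move_arm:
  commands:
    - {"gripper": -1, "tx": 0.0126, "ty": 0.0187, "tz": 0, "rx": 0, "ry": 0, "rz": 0}
    - {"gripper": -1, "tx": 0.0222, "ty": 0.0392, "tz": 0, "rx": 0, "ry": 0, "rz": 0}

```text
time_s: 8.52
tool_pos: [620.9, -69.3, 83.9]
eef_rot: [[-0.939, 0.343, -0.001], [0.343, 0.939, -0.001], [0.001, -0.001, -1.0]]
contact_force: [-0.1, -1.1, 6.1]
gripper_width: 0.213
grip_force: 39.7
```

Drag runs over actual crank ≈ 254–278° and is gone by 290°, centred on ≈ 270°. So it is the magnet 90° counter-clockwise of the knob, and every other gap passage was clear. It is now about 60° clear of the bridge. I'll release the knob, back off and look.

Call:
move_arm:
  commands:
    - {"gripper": -1, "tx": 0, "ty": 0, "tz": 0, "rx": 0, "ry": 0, "rz": 0}
    - {"gripper": 1, "tx": 0, "ty": 0, "tz": 0, "rx": 0, "ry": 0, "rz": 0}
    - {"gripper": 1, "tx": 0, "ty": 0, "tz": 0, "rx": 0, "ry": 0, "rz": 0}
    - {"gripper": 1, "tx": 0, "ty": 0, "tz": 0, "rx": 0, "ry": 0, "rz": 0}
    - {"gripper": 1, "tx": 0, "ty": 0, "tz": 0, "rx": 0, "ry": 0, "rz": 0}
    - {"gripper": 1, "tx": 0, "ty": 0, "tz": 0, "rx": 0, "ry": 0, "rz": 0}
    - {"gripper": 1, "tx": 0, "ty": 0, "tz": 0.1, "rx": 0, "ry": 0, "rz": 0}
    - {"gripper": 1, "tx": 0, "ty": 0, "tz": 0.3, "rx": 0, "ry": 0, "rz": 0}
    - {"gripper": -1, "tx": 0, "ty": -0.2, "tz": 0.4, "rx": 0, "ry": 0, "rz": 0}
    - {"gripper": -1, "tx": 0, "ty": -0.4, "tz": 0.4, "rx": 0, "ry": 0, "rz": 0}
    - {"gripper": -1, "tx": 0, "ty": -0.6, "tz": 0.4, "rx": 0, "ry": 0, "rz": 0}
    - {"gripper": -1, "tx": 0, "ty": -0.8, "tz": 0.4, "rx": 0, "ry": 0, "rz": 0}
    - {"gripper": -1, "tx": 0, "ty": -0.8, "tz": 0.4, "rx": 0, "ry": 0, "rz": 0}
    - {"gripper": -1, "tx": 0, "ty": -0.8, "tz": 0.4, "rx": 0, "ry": 0, "rz": 0}

```text
time_s: 10.28
tool_pos: [621.5, -267.9, 183.6]
eef_rot: [[-0.939, 0.343, -0.0], [0.343, 0.939, 0.001], [0.001, 0.001, -1.0]]
contact_force: [-1.2, 0.3, -0.1]
gripper_width: -0.002
grip_force: 0.0
```

```bash
python3 - <<'E'
from h import *
s=snap('top'); a=cv2.resize(s['frame'][140:230,335:425],None,fx=6,fy=6,interpolation=cv2.INTER_CUBIC)[:,:,::-1]
cv2.imwrite('pics/top2.png',a)
s=snap('side'); b=cv2.resize(s['frame'][145:225,265:375],None,fx=6,fy=6,interpolation=cv2.INTER_CUBIC)[:,:,::-1]
cv2.imwrite('pics/side2.png',b)
E
```

```text
(no output)
```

View pics/top2.png

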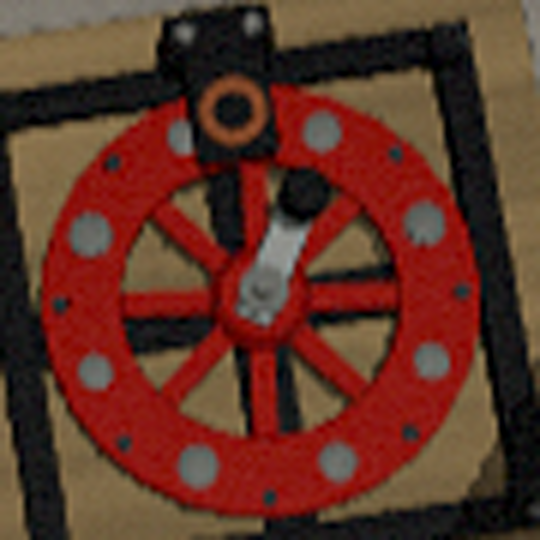

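View pics/side2.png

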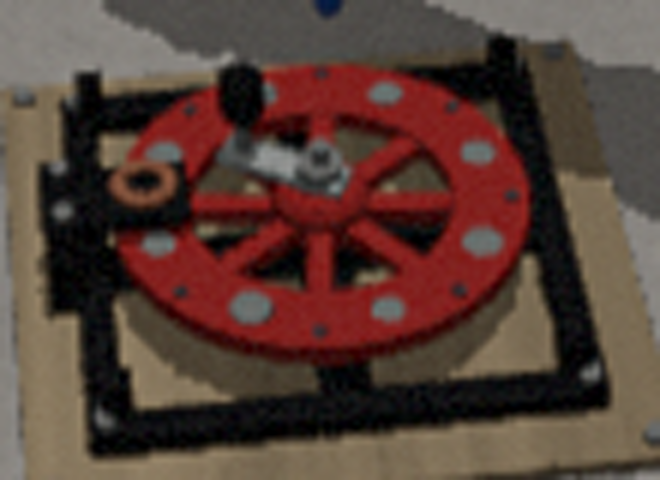

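After the release, the top crop shows the knob at (304,195), and the magnet in line with it at (322,130). Going 90° counter-clockwise, past the one half under the bridge at (185,135), gives the target at top crop (90,235) and side crop (251,308).

```bash
python3 - <<'E'
from h import *
c=np.array([588.6,-55.3])
s=load('top'); g=lambda U,V,z:at_z(s,335+(U+.5)/6-.5,140+(V+.5)/6-.5,z)
A=[('T',90,235,49),('al',322,130,47),('op',339,463,47),('op2',432,360,47),('x',198,465,47),('y',95,371,47),('z',425,222,47),('knob',304,195,104)]
for n,U,V,z in A:
    p=g(U,V,z)[:2]; d=p-c; print(n,p.round(1),np.hypot(*d).round(1),np.degrees(np.arctan2(d[1],d[0])).round(1))
s=load('side'); g=lambda U,V,z:at_z(s,265+(U+.5)/6-.5,145+(V+.5)/6-.5,z)
for n,U,V,z in [('T',251,308,49),('z',386,93,47),('y',389,308,47)]:
    p=g(U,V,z)[:2]; d=p-c; print('side',n,p.round(1),np.hypot(*d).round(1),np.degrees(np.arctan2(d[1],d[0])).round(1))
print(robot.read_state()['tool_pos'])
E
```

```text
T [613.3  14.9] 74.4 70.6
al [659.3 -79.8] 74.8 -19.1
op [521.6 -87.1] 74.1 -154.6
op2 [ 564.5 -124.6] 73.4 -109.2
x [519.7 -30.2] 73.3 160.0
y [557.4  12. ] 74.2 114.9
z [ 621.5 -121.9] 74.3 -63.7
knob [619.9 -67.4] 33.5 -21.1
side T [611.5  15.8] 74.7 72.1
side z [ 561.6 -124.7] 74.4 -111.3
side y [554.9  11.6] 74.9 116.8
[ 622.04569231 -266.03676102  183.55280529]
```

Call:
move_arm:
  commands:
    - {"gripper": -1, "tx": -0.018, "ty": 0.25, "tz": 0, "rx": 0, "ry": 0, "rz": 0}
    - {"gripper": -1, "tx": -0.018, "ty": 0.5, "tz": 0, "rx": 0, "ry": 0, "rz": 0}
    - {"gripper": -1, "tx": -0.018, "ty": 0.75, "tz": 0, "rx": 0, "ry": 0, "rz": 0}
    - {"gripper": -1, "tx": -0.018, "ty": 1.0, "tz": 0, "rx": 0, "ry": 0, "rz": 0}
    - {"gripper": -1, "tx": -0.018, "ty": 1.0, "tz": 0, "rx": 0, "ry": 0, "rz": 0}

```text
time_s: 11.0
tool_pos: [616.8, -7.2, 183.7]
eef_rot: [[-0.945, 0.328, -0.001], [0.328, 0.945, 0.006], [0.002, 0.005, -1.0]]
contact_force: [-0.8, -0.4, 0.4]
gripper_width: -0.0
grip_force: 0.0
```

Call:
move_arm:
  commands:
    - {"gripper": -1, "tx": -0.018, "ty": 0.136, "tz": 0, "rx": 0, "ry": 0, "rz": 0}
    - {"gripper": -1, "tx": -0.018, "ty": 0.136, "tz": 0, "rx": 0, "ry": 0, "rz": 0}
    - {"gripper": -1, "tx": -0.018, "ty": 0.136, "tz": -0.2, "rx": 0, "ry": 0, "rz": 0}
    - {"gripper": -1, "tx": -0.018, "ty": 0.136, "tz": -0.4, "rx": 0, "ry": 0, "rz": 0}
    - {"gripper": -1, "tx": -0.018, "ty": 0.136, "tz": -0.48, "rx": 0, "ry": 0, "rz": 0}
    - {"gripper": -1, "tx": -0.018, "ty": 0.136, "tz": -0.48, "rx": 0, "ry": 0, "rz": 0}
    - {"gripper": -1, "tx": -0.018, "ty": 0.136, "tz": -0.48, "rx": 0, "ry": 0, "rz": 0}
    - {"gripper": -1, "tx": -0.018, "ty": 0.136, "tz": -0.48, "rx": 0, "ry": 0, "rz": 0}

```text
time_s: 12.0
tool_pos: [614.1, 15.6, 65.6]
eef_rot: [[-0.939, 0.343, 0.004], [0.343, 0.939, 0.0], [-0.003, 0.001, -1.0]]
contact_force: [-0.8, 0.2, 0.2]
gripper_width: -0.002
grip_force: 0.0
```

Call:
move_arm:
  commands:
    - {"gripper": -1, "tx": -0.004, "ty": 0, "tz": -0.02, "rx": 0, "ry": 0, "rz": 0}
    - {"gripper": -1, "tx": -0.004, "ty": 0, "tz": -0.036, "rx": 0, "ry": 0, "rz": 0}
    - {"gripper": -1, "tx": -0.004, "ty": 0, "tz": -0.036, "rx": 0, "ry": 0, "rz": 0}
    - {"gripper": -1, "tx": -0.004, "ty": 0, "tz": -0.036, "rx": 0, "ry": 0, "rz": 0}

```text
time_s: 12.5
tool_pos: [611.6, 15.6, 54.7]
eef_rot: [[-0.939, 0.343, -0.0], [0.343, 0.939, -0.0], [0.0, -0.0, -1.0]]
contact_force: [1.0, -0.6, -0.1]
gripper_width: 0.002
grip_force: 0.0
```

```bash
python3 - <<'E'
from h import *
s=snap('side'); b=cv2.resize(s['frame'][135:215,255:365],None,fx=7,fy=7,interpolation=cv2.INTER_CUBIC)[:,:,::-1]
cv2.imwrite('pics/side3.png',b); print(robot.read_state()['tool_pos'])
E
```

```text
[611.69537992  15.62262454  54.77736401]
```

View pics/side3.png

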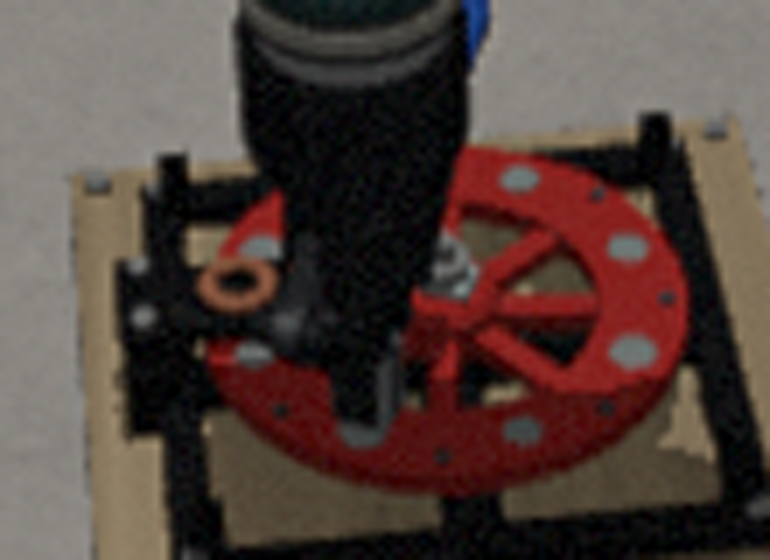

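The finger tip at crop (370,420) stands right over the target magnet at (362,432). I'll press in small steps.

Call:
move_arm:
  commands:
    - {"gripper": -1, "tx": 0.002, "ty": 0, "tz": -0.01, "rx": 0, "ry": 0, "rz": 0}
    - {"gripper": -1, "tx": 0.002, "ty": 0, "tz": -0.018, "rx": 0, "ry": 0, "rz": 0}
    - {"gripper": -1, "tx": 0.002, "ty": 0, "tz": -0.018, "rx": 0, "ry": 0, "rz": 0}

```text
time_s: 12.92
tool_pos: [612.0, 15.6, 50.0]
eef_rot: [[-0.939, 0.343, -0.0], [0.343, 0.939, -0.0], [0.0, -0.0, -1.0]]
contact_force: [-0.2, -0.2, -0.0]
gripper_width: 0.001
grip_force: 0.0
```

Call:
move_arm:
  commands:
    - {"gripper": -1, "tx": 0, "ty": 0, "tz": -0.002, "rx": 0, "ry": 0, "rz": 0}
    - {"gripper": -1, "tx": 0, "ty": 0, "tz": -0.003, "rx": 0, "ry": 0, "rz": 0}
    - {"gripper": -1, "tx": 0, "ty": 0, "tz": -0.003, "rx": 0, "ry": 0, "rz": 0}

```text
time_s: 13.3
tool_pos: [612.2, 15.6, 49.5]
eef_rot: [[-0.939, 0.343, 0.0], [0.343, 0.939, 0.0], [-0.0, 0.0, -1.0]]
contact_force: [1.1, -0.0, -0.3]
gripper_width: -0.001
grip_force: 0.0
```

Call:
move_arm:
  commands:
    - {"gripper": -1, "tx": 0, "ty": 0, "tz": -0.002, "rx": 0, "ry": 0, "rz": 0}
    - {"gripper": -1, "tx": 0, "ty": 0, "tz": -0.002, "rx": 0, "ry": 0, "rz": 0}

```text
time_s: 13.55
tool_pos: [612.2, 15.6, 49.1]
eef_rot: [[-0.939, 0.343, 0.0], [0.343, 0.939, 0.0], [-0.0, 0.0, -1.0]]
contact_force: [-1.2, 0.0, 0.5]
gripper_width: -0.005
grip_force: 0.2
```

Call:
move_arm:
  commands:
    - {"gripper": -1, "tx": 0, "ty": 0, "tz": -0.002, "rx": 0, "ry": 0, "rz": 0}
    - {"gripper": -1, "tx": 0, "ty": 0, "tz": -0.002, "rx": 0, "ry": 0, "rz": 0}

```text
time_s: 13.8
tool_pos: [612.3, 15.6, 48.7]
eef_rot: [[-0.939, 0.343, 0.0], [0.343, 0.939, 0.0], [-0.0, 0.0, -1.0]]
contact_force: [-0.1, 0.1, 2.2]
gripper_width: 0.0
grip_force: 1.0
```

Call:
move_arm:
  commands:
    - {"gripper": -1, "tx": 0, "ty": 0, "tz": -0.002, "rx": 0, "ry": 0, "rz": 0}
    - {"gripper": -1, "tx": 0, "ty": 0, "tz": -0.002, "rx": 0, "ry": 0, "rz": 0}

```text
time_s: 14.05
tool_pos: [612.5, 15.5, 48.3]
eef_rot: [[-0.939, 0.343, 0.001], [0.343, 0.939, -0.0], [-0.001, 0.0, -1.0]]
contact_force: [-1.0, -0.3, 4.1]
gripper_width: 0.001
grip_force: 2.0
```

Call:
move_arm:
  commands:
    - {"gripper": -1, "tx": 0, "ty": 0, "tz": -0.002, "rx": 0, "ry": 0, "rz": 0}
    - {"gripper": -1, "tx": 0, "ty": 0, "tz": -0.004, "rx": 0, "ry": 0, "rz": 0}
    - {"gripper": -1, "tx": 0, "ty": 0, "tz": -0.004, "rx": 0, "ry": 0, "rz": 0}

```text
time_s: 14.42
tool_pos: [613.0, 15.4, 47.7]
eef_rot: [[-0.939, 0.343, 0.002], [0.343, 0.939, -0.0], [-0.002, 0.0, -1.0]]
contact_force: [-0.3, -0.5, 6.1]
gripper_width: 0.005
grip_force: 3.5
```

Call:
move_arm:
  commands:
    - {"gripper": -1, "tx": 0, "ty": 0, "tz": -0.002, "rx": 0, "ry": 0, "rz": 0}
    - {"gripper": -1, "tx": 0, "ty": 0, "tz": -0.002, "rx": 0, "ry": 0, "rz": 0}

```text
time_s: 14.68
tool_pos: [613.2, 15.3, 47.5]
eef_rot: [[-0.939, 0.343, 0.002], [0.343, 0.939, -0.0], [-0.002, 0.001, -1.0]]
contact_force: [-0.1, -1.0, 8.5]
gripper_width: -0.002
grip_force: 4.2
```

Call:
move_arm:
  commands:
    - {"gripper": -1, "tx": 0, "ty": 0, "tz": -0.002, "rx": 0, "ry": 0, "rz": 0}
    - {"gripper": -1, "tx": 0, "ty": 0, "tz": -0.002, "rx": 0, "ry": 0, "rz": 0}

```text
time_s: 14.92
tool_pos: [613.5, 15.3, 47.2]
eef_rot: [[-0.939, 0.343, 0.003], [0.343, 0.939, -0.0], [-0.003, 0.001, -1.0]]
contact_force: [-0.7, -0.3, 9.6]
gripper_width: 0.002
grip_force: 4.8
```

Call:
move_arm:
  commands:
    - {"gripper": -1, "tx": 0, "ty": 0, "tz": 0, "rx": 0, "ry": 0, "rz": 0}
    - {"gripper": -1, "tx": 0, "ty": 0, "tz": 0, "rx": 0, "ry": 0, "rz": 0}
    - {"gripper": -1, "tx": 0, "ty": 0, "tz": 0, "rx": 0, "ry": 0, "rz": 0}
    - {"gripper": -1, "tx": 0, "ty": 0, "tz": 0, "rx": 0, "ry": 0, "rz": 0}

```text
time_s: 15.42
tool_pos: [613.4, 15.2, 47.3]
eef_rot: [[-0.939, 0.343, 0.003], [0.343, 0.939, -0.0], [-0.003, 0.001, -1.0]]
contact_force: [-0.9, 0.4, 9.2]
gripper_width: 0.001
grip_force: 4.8
```

```bash
python3 - <<'E'
from h import *
r=robot.read_state()
for k in ('tool_pos','contact_force','moment','joint_torque'): print(k,np.round(r[k],3))
E
```

```text
tool_pos [613.427  15.225  47.251]
contact_force [-0.864  0.389  9.177]
moment [-0.18   0.132 -0.027]
joint_torque [-3.3200e-01 -4.5857e+01  1.5870e+00 -9.4520e+00 -7.0000e-02 -1.9000e-01
  1.6000e-02]
```

Call:
move_arm:
  commands:
    - {"gripper": -1, "tx": 0, "ty": 0, "tz": -0.002, "rx": 0, "ry": 0, "rz": 0}
    - {"gripper": -1, "tx": 0, "ty": 0, "tz": -0.004, "rx": 0, "ry": 0, "rz": 0}
    - {"gripper": -1, "tx": 0, "ty": 0, "tz": -0.004, "rx": 0, "ry": 0, "rz": 0}

```text
time_s: 15.8
tool_pos: [614.0, 15.1, 46.7]
eef_rot: [[-0.939, 0.343, 0.004], [0.343, 0.939, -0.0], [-0.004, 0.001, -1.0]]
contact_force: [-1.7, 0.3, 12.6]
gripper_width: -0.004
grip_force: 6.1
```

Call:
move_arm:
  commands:
    - {"gripper": -1, "tx": 0, "ty": 0, "tz": -0.002, "rx": 0, "ry": 0, "rz": 0}
    - {"gripper": -1, "tx": 0, "ty": 0, "tz": -0.004, "rx": 0, "ry": 0, "rz": 0}
    - {"gripper": -1, "tx": 0, "ty": 0, "tz": -0.004, "rx": 0, "ry": 0, "rz": 0}

```text
time_s: 16.18
tool_pos: [614.4, 14.9, 46.2]
eef_rot: [[-0.939, 0.343, 0.005], [0.343, 0.939, -0.0], [-0.004, 0.001, -1.0]]
contact_force: [-2.2, -0.7, 15.0]
gripper_width: 0.001
grip_force: 7.4
```

Call:
move_arm:
  commands:
    - {"gripper": -1, "tx": -0.002, "ty": 0, "tz": -0.002, "rx": 0, "ry": 0, "rz": 0}
    - {"gripper": -1, "tx": -0.004, "ty": 0, "tz": -0.004, "rx": 0, "ry": 0, "rz": 0}
    - {"gripper": -1, "tx": -0.004, "ty": 0, "tz": -0.004, "rx": 0, "ry": 0, "rz": 0}

```text
time_s: 16.55
tool_pos: [614.4, 14.9, 45.7]
eef_rot: [[-0.939, 0.343, 0.007], [0.343, 0.939, -0.0], [-0.006, 0.002, -1.0]]
contact_force: [-0.6, -1.1, 16.0]
gripper_width: 0.002
grip_force: 8.3
```

Call:
move_arm:
  commands:
    - {"gripper": -1, "tx": -0.001, "ty": 0, "tz": -0.002, "rx": 0, "ry": 0, "rz": 0}
    - {"gripper": -1, "tx": -0.002, "ty": 0, "tz": -0.004, "rx": 0, "ry": 0, "rz": 0}
    - {"gripper": -1, "tx": -0.002, "ty": 0, "tz": -0.004, "rx": 0, "ry": 0, "rz": 0}

```text
time_s: 16.92
tool_pos: [614.2, 14.9, 44.8]
eef_rot: [[-0.939, 0.343, 0.007], [0.343, 0.939, -0.0], [-0.007, 0.002, -1.0]]
contact_force: [-1.0, -0.7, 16.6]
gripper_width: 0.001
grip_force: 8.4
```

The force has levelled off at about 16.5 N, so the magnet is moving. I'll keep on until it stops.

Call:
move_arm:
  commands:
    - {"gripper": -1, "tx": 0, "ty": 0, "tz": -0.002, "rx": 0, "ry": 0, "rz": 0}
    - {"gripper": -1, "tx": 0, "ty": 0, "tz": -0.004, "rx": 0, "ry": 0, "rz": 0}
    - {"gripper": -1, "tx": 0, "ty": 0, "tz": -0.004, "rx": 0, "ry": 0, "rz": 0}

```text
time_s: 17.3
tool_pos: [614.1, 14.9, 43.8]
eef_rot: [[-0.939, 0.344, 0.007], [0.344, 0.939, -0.0], [-0.007, 0.002, -1.0]]
contact_force: [0.0, -0.6, 17.6]
gripper_width: -0.002
grip_force: 8.4
```

Call:
move_arm:
  commands:
    - {"gripper": -1, "tx": 0, "ty": 0, "tz": -0.002, "rx": 0, "ry": 0, "rz": 0}
    - {"gripper": -1, "tx": 0, "ty": 0, "tz": -0.003, "rx": 0, "ry": 0, "rz": 0}
    - {"gripper": -1, "tx": 0, "ty": 0, "tz": -0.003, "rx": 0, "ry": 0, "rz": 0}

```text
time_s: 17.68
tool_pos: [614.1, 14.9, 43.3]
eef_rot: [[-0.939, 0.344, 0.007], [0.344, 0.939, -0.0], [-0.007, 0.002, -1.0]]
contact_force: [-0.7, -2.0, 18.8]
gripper_width: -0.002
grip_force: 9.3
```

Call:
move_arm:
  commands:
    - {"gripper": -1, "tx": 0, "ty": 0, "tz": -0.002, "rx": 0, "ry": 0, "rz": 0}
    - {"gripper": -1, "tx": 0, "ty": 0, "tz": -0.003, "rx": 0, "ry": 0, "rz": 0}
    - {"gripper": -1, "tx": 0, "ty": 0, "tz": -0.003, "rx": 0, "ry": 0, "rz": 0}

```text
time_s: 18.05
tool_pos: [614.4, 14.8, 42.9]
eef_rot: [[-0.939, 0.344, 0.008], [0.344, 0.939, -0.0], [-0.007, 0.002, -1.0]]
contact_force: [-1.6, -0.3, 20.8]
gripper_width: -0.001
grip_force: 10.3
```

The force is climbing again after about 2.3 mm of travel, so it has hit the hard stop. I'll add a small margin, then retreat.

Call:
move_arm:
  commands:
    - {"gripper": -1, "tx": 0, "ty": 0, "tz": -0.002, "rx": 0, "ry": 0, "rz": 0}
    - {"gripper": -1, "tx": 0, "ty": 0, "tz": -0.004, "rx": 0, "ry": 0, "rz": 0}
    - {"gripper": -1, "tx": 0, "ty": 0, "tz": -0.006, "rx": 0, "ry": 0, "rz": 0}
    - {"gripper": -1, "tx": 0, "ty": 0, "tz": -0.006, "rx": 0, "ry": 0, "rz": 0}

```text
time_s: 18.55
tool_pos: [615.1, 14.5, 42.1]
eef_rot: [[-0.939, 0.344, 0.009], [0.344, 0.939, -0.001], [-0.009, 0.003, -1.0]]
contact_force: [-0.7, -2.6, 24.4]
gripper_width: -0.001
grip_force: 12.2
```

Call:
move_arm:
  commands:
    - {"gripper": -1, "tx": 0, "ty": 0, "tz": 0.02, "rx": 0, "ry": 0, "rz": 0}
    - {"gripper": -1, "tx": 0, "ty": 0, "tz": 0.05, "rx": 0, "ry": 0, "rz": 0}
    - {"gripper": -1, "tx": 0, "ty": 0, "tz": 0.15, "rx": 0, "ry": 0, "rz": 0}
    - {"gripper": -1, "tx": 0, "ty": 0, "tz": 0.35, "rx": 0, "ry": 0, "rz": 0}
    - {"gripper": -1, "tx": 0, "ty": 0, "tz": 0.55, "rx": 0, "ry": 0, "rz": 0}
    - {"gripper": -1, "tx": 0, "ty": 0, "tz": 0.6, "rx": 0, "ry": 0, "rz": 0}
    - {"gripper": -1, "tx": 0, "ty": 0, "tz": 0.6, "rx": 0, "ry": 0, "rz": 0}
    - {"gripper": -1, "tx": 0, "ty": 0, "tz": 0.6, "rx": 0, "ry": 0, "rz": 0}

```text
time_s: 19.55
tool_pos: [609.1, 15.7, 186.1]
eef_rot: [[-0.94, 0.342, -0.004], [0.342, 0.94, -0.0], [0.004, -0.002, -1.0]]
contact_force: [0.8, -0.7, 0.1]
gripper_width: -0.004
grip_force: 0.0
```

```bash
python3 -c "
from workcell import robot
print(robot.finish_job())"
```

```text
the job is handed in; nothing more can be done
None
```

I found the raised magnet, 90° counter-clockwise from the knob, turned it out from under the bridge and pressed it to its hard stop with about 24 N. The job is handed in at about 20 s; I felt the drag from one side only, and did not re-crank afterwards to check for rubbing.

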